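Start the workshop in order from its switch boxes

ROBOT

A 7-joint arm with a two-finger parallel gripper is mounted at the origin on a cart in front of the work surface, level with it; the furniture and walls round the work are solid. World frame = base frame: x ahead of the robot, y to its left, z up, the work surface at z = 0. Lengths are in m, angles in degrees, forces in N, time in s.
With the tool pointing down it reaches from about 0.425 to 0.875 m from the base axis. Payload 4.7 kg.
Tool frame: the origin (TCP) lies on the mounting face of the last link; the fingertips stand 182 mm ahead of it and the grasp point (between the pads) lies env.grip_depth ahead of it (env.grip_depth is the distance from the TCP to the grasp point, in m); x points along the fingers, y is the direction in which the jaws open and shut, and the axes are right-handed (so a half turn about x gives the same grasp; the last joint's range is limited). The gripper opens to 87 mm and grips with 3 to 60 N. Pads are 19 mm wide; open, the fingers measure 117 mm over their backs; the gripper's body (75 mm by 190 mm) begins 51 mm behind the grasp point.
Start: joints at [-74.02, 18.392, -4.016, 83.108, 1.295, 78.541, -3.26], TCP at [0.17, 0.627, 0.405] pointing down, gripper open.
Joint ranges: [-163.93, 163.93], [-17.29, 119.83], [-79.2, 71.16], [3.27, 140.29], [-89.18, 269.18], [5.43, 117.66], [-154.24, 154.24]. Speed limits (degrees/s): [147.25, 147.25, 180, 180, 180, 180, 180].

INTERFACE

Orientations are given as [roll, pitch, yaw] about the fixed x, y, z axes, in that order (R = Rz(yaw) Ry(pitch) Rx(roll)).
In Python, from cell import sensors, viewer, env gives the robot as it stands.
- The arm moves only by the tool carry_out, never from a script. Its argument "moves" is a list of rows, each a list of 4 numbers: the shift along the world's x, y, z in cm, then the turn about the world's z in rad. In form: [[tx, ty, tz, spin], ...]. A call has 1 to 12 rows; each row shifts and turns the pose as measured when the row begins; what a row does not reach is not made up. A row lasts 1/10 s, in which the tool goes at most 50 mm and 8.59 degrees, less where a joint would pass 70% of its speed; a pose out of reach is approached as far as the arm can. A call with a gripper value outside its range is refused whole. "hand" is the finger opening in cm, from 0 to 8.7, set as the call begins (left out, the last holds). The fingers move at their own pace and stop on an object; "force" is the grip in N (left out, the last holds). Time passes only in rows, so rows that do not move let the fingers close. It gives the time, the measured TCP pose, the force and the opening at its end, in the units of the state.
- sensors.get_obs(): the state, without advancing time (a new reading comes with each control period).
- viewer.read_camera(name): name is "side" or "top" or "wrist"; returns the picture (384x512x3 uint8, red, green, blue); there is no depth.
- viewer.camera_model(name): a dict with "K" (3x3 intrinsics, pixels), "extrinsics" (4x4, takes a point from world to camera coordinates). Camera axes: x right, y down, z forward; pixel columns grow to the right and rows downward; lengths in m; the calibration is good to about 2 mm. The wrist camera is an equidistant fisheye: a pixel r from the principal point sees the ray r / f radians off the axis. A picture is of the moment at which its call begins: read the wrist's pose just before it. camera_model takes no time and is no camera call; for the wrist camera it gives the pose at the moment of the call.
- env.sign_off(): hands the job in, once; it reports no verdict.
The state is a dict: "time_s": time; "qpos": joint angles; "joint_velocities": joint speeds; "effort": joint torques, N m; "tool_pos": TCP position; "tool_rot": TCP orientation; "force": force on the tool from outside, world axes, zero at the start; "wrist_torque": the same for the moment, N m; "grip_width": finger opening in m.
Only numpy, scipy, OpenCV 4.12 (cv2) and the standard library are available. Lean on these libraries where they do the work, as an engineer would, in place of code of your own. Each camera call takes 0.05 s, during which the arm holds its last target. There are 200 camera calls.

TASK

Start the workshop machines from the loose switch boxes on the bench: press the green button (dust extractor) first, then the yellow one (air cleaner), then the blue one (compressor), each lightly, straight down until it is fully in, where it stays. Do not touch the red stop switch. Pick nothing up, and leave the boxes and the things round them where they are.

Things in the scene. Friction and masses are not known exactly. Their poses are not given: they have to be found in the camera images.
- green_switch: Loose grey switch box with a green round push button on top (dust extractor). Box 76 x 76 mm, 42 mm high to its lid, 0.45 kg nominal, on rubber feet; origin at the centre of its underside on the bench, z up; a low dark collar (45 mm across, to 45.5 mm height) surrounds the button.
- green_top (a point): Centre of the flat top of the green button (35 mm across, nearly cylindrical), on the vertical axis of its box: 58.5 mm above the bench when out, 48.5 mm when fully in and let go. It moves with the button.
- green_button (a joint): How far the green button is pushed straight down, m: 0 out, relative to its collar: 0 out, 0.010 fully in. About 2.5 N moves it (pressed slowly); it stays where it is left. Collar and button together rest on a soft cushion that yields 1.5 N per mm (up to 8 mm) while pressed and comes back, so a force of 5 to 6 N drives the button fully in and sinks the collar about 4 mm. Counts as in beyond 0.006.
- yellow_switch: Loose grey switch box with a yellow round push button on top (air cleaner). Box 76 x 76 mm, 42 mm high to its lid, 0.45 kg nominal, on rubber feet; origin at the centre of its underside on the bench, z up; a low dark collar (45 mm across, to 45.5 mm height) surrounds the button.
- yellow_top (a point): Centre of the flat top of the yellow button (35 mm across, nearly cylindrical), on the vertical axis of its box: 58.5 mm above the bench when out, 48.5 mm when fully in and let go. It moves with the button.
- yellow_button (a joint): How far the yellow button is pushed straight down, m: 0 out, relative to its collar: 0 out, 0.010 fully in. About 2.5 N moves it (pressed slowly); it stays where it is left. Collar and button together rest on a soft cushion that yields 1.5 N per mm (up to 8 mm) while pressed and comes back, so a force of 5 to 6 N drives the button fully in and sinks the collar about 4 mm. Counts as in beyond 0.006.
- blue_switch: Loose grey switch box with a blue round push button on top (compressor). Box 76 x 76 mm, 42 mm high to its lid, 0.45 kg nominal, on rubber feet; origin at the centre of its underside on the bench, z up; a low dark collar (45 mm across, to 45.5 mm height) surrounds the button.
- blue_top (a point): Centre of the flat top of the blue button (35 mm across, nearly cylindrical), on the vertical axis of its box: 58.5 mm above the bench when out, 48.5 mm when fully in and let go. It moves with the button.
- blue_button (a joint): How far the blue button is pushed straight down, m: 0 out, relative to its collar: 0 out, 0.010 fully in. About 2.5 N moves it (pressed slowly); it stays where it is left. Collar and button together rest on a soft cushion that yields 1.5 N per mm (up to 8 mm) while pressed and comes back, so a force of 5 to 6 N drives the button fully in and sinks the collar about 4 mm. Counts as in beyond 0.006.
- red_switch: Loose grey switch box with a red round push button on top (stop; not to be touched). Box 76 x 76 mm, 42 mm high to its lid, 0.45 kg nominal, on rubber feet; origin at the centre of its underside on the bench, z up; a low dark collar (45 mm across, to 45.5 mm height) surrounds the button.
- red_top (a point): Centre of the flat top of the red button (35 mm across, nearly cylindrical), on the vertical axis of its box: 58.5 mm above the bench when out, 48.5 mm when fully in and let go. It moves with the button.
- red_button (a joint): How far the red button is pushed straight down, m: 0 out, relative to its collar: 0 out, 0.010 fully in. About 2.5 N moves it (pressed slowly); it stays where it is left. Collar and button together rest on a soft cushion that yields 1.5 N per mm (up to 8 mm) while pressed and comes back, so a force of 5 to 6 N drives the button fully in and sinks the collar about 4 mm.
- tape_roll: Bystander: loose roll of cream masking tape lying flat, 98 mm across, 25 mm high; origin at the centre of its underside.
- tape_rule: Bystander: loose yellow pocket tape measure, 64 x 95 mm, 33 mm high; origin on its underside.
- red_pliers: Bystander: loose pliers with red handles lying flat, 59 x 174 x 14 mm; origin at the centre of its underside.
- jar: Bystander: loose pale, whitish jar with a pale lid, 63 mm across, 99 mm high, upright; origin at the centre of its underside.
Things that resemble listed ones, but are neither listed nor needed, are in the scene too. What is shaped like the yellow_switch but turquoise is not meant.

How it is judged (in metres and radians):
On the way, in this order (a step that is already met when the one before it is completed fails the run):
1. the green button is in, with yellow and blue still out (value of joint green_button above 0.006 m and value of joint each of yellow_button, blue_button below 0.003 m), for 0.1 s.
2. the yellow button is in, with blue still out (value of joint each of green_button, yellow_button above 0.006 m and value of joint blue_button below 0.003 m), for 0.1 s.
3. the blue button is in (value of joint each of green_button, yellow_button, blue_button above 0.006 m), for 0.1 s.
At the end, for the whole second after the job is handed in: Green, yellow and blue buttons are in (each over 6 of 10 mm), red is out (under 3 mm); all four boxes stand flat on the bench at rest within 25 mm of their start, and the bystanders are within 20 mm of theirs (all of step 3 and value of joint red_button below 0.003 m and height (world z) of each of green_switch, yellow_switch, blue_switch, red_switch below 0.006 m and angle between each of green_switch, yellow_switch, blue_switch, red_switch's own z axis and vertical below 0.06 rad and linear speed of each of green_switch, yellow_switch, blue_switch, red_switch below 0.02 m/s and distance of each of green_switch, yellow_switch, blue_switch, red_switch from where it was at the start of the episode below 0.025 m and distance of each of tape_roll, tape_rule, red_pliers, jar from where it was at the start of the episode below 0.02 m); the robot touches nothing.
It fails at once if a switch box is lifted, tipped or shoved (over 12 mm up, 0.25 rad or 25 mm) (height (world z) of any of green_switch, yellow_switch, blue_switch, red_switch above 0.012 m or angle between any of green_switch, yellow_switch, blue_switch, red_switch's own z axis and vertical above 0.25 rad or distance of any of green_switch, yellow_switch, blue_switch, red_switch from where it was at the start of the episode above 0.025 m).
It fails at once if a switch is pressed hard (over 20 N) (contact force between any of the fingers, the arm and green_switch above 20 N or contact force between any of the fingers, the arm and yellow_switch above 20 N or contact force between any of the fingers, the arm and blue_switch above 20 N).
It fails at once if the red switch is touched (over 1 N) or its button pressed (over 3 mm) (contact force between any of the fingers, the arm and red_switch above 1 N or value of joint red_button above 0.003 m).
It fails at once if a bystander is displaced by more than 20 mm (distance of any of tape_roll, tape_rule, red_pliers, jar from where it was at the start of the episode above 0.02 m).
It also fails if it takes over 45 s, if anything falls off the work surface, if the arm or the gripper's body presses on something with over 40 N, if the wrist force passes 120 N, or if a joint passes its speed limit or range.

## Working session

There is one attempt and no reset: what is moved stays moved. The work goes in short steps, Python scripts to look and compute and a tool call to move; the robot and the scene stay as the last step left them, time stands still between calls to the robot, and variables do not carry over. Pictures are saved under pics/ and viewed, about 8 in all and at most 12, crops included, and the job is handed in when it is done.

Besides the shell and the picture viewer there is one more tool, called after "Emit:" as name(argument=value, ...), one argument or row to a line, values as JSON. carry_out: Moves the arm, as the interface text tells. Its arguments: {"type":"object","properties":{"moves":{"type":"array"},"hand":{"type":"number"},"force":{"type":"number"}},"required":["moves"]}

```bash
mkdir -p pics; python3 - <<'E'
from cell import sensors, viewer, env
import cv2,numpy as np
o=sensors.get_obs();print(o,env.grip_depth)
for n in("top","side"):
    im=viewer.read_camera(n);cv2.imwrite(f"pics/{n}0.png",im[:,:,::-1])
    m=viewer.camera_model(n);print(n,np.round(m["K"],1).tolist(),np.round(m["extrinsics"],3).tolist())
E
```

```text
{'time_s': 0.0, 'qpos': array([-74.02077759,  18.43883498,  -4.01722657,  83.17611715,
         1.29455682,  78.54173466,  -3.26201891]), 'joint_velocities': array([-0.00722281, -0.06443106,  0.024282  , -0.07803601,  0.10353233,
        0.08305488, -0.0130089 ]), 'effort': array([-3.83471559e-05, -4.91292000e+01, -4.03700704e-01, -3.12529564e+01,
       -6.38295896e-02,  4.37053596e-02,  1.71774759e-04]), 'tool_pos': array([0.17006693, 0.62713278, 0.40365331]), 'tool_rot': array([ -87.47332169,   89.88843486, -102.64326635]), 'force': array([-0.0165073 , -0.35806521,  0.43082856]), 'wrist_torque': array([ 0.02394646, -0.02616049,  0.04381224]), 'grip_width': 0.08676097183129441} 0.1635
top [[470.2, 0.0, 262.7], [0.0, 470.2, 196.9], [0.0, 0.0, 1.0]] [[-0.017, -1.0, 0.0, 0.004], [-0.991, 0.017, -0.129, 0.558], [0.129, -0.003, -0.992, 1.138], [0.0, 0.0, 0.0, 1.0]]
side [[355.3, 0.0, 252.9], [0.0, 355.3, 191.9], [0.0, 0.0, 1.0]] [[0.89, -0.456, -0.011, -0.497], [-0.258, -0.484, -0.836, 0.188], [0.376, 0.747, -0.548, 0.862], [0.0, 0.0, 0.0, 1.0]]
```

View pics/top0.png

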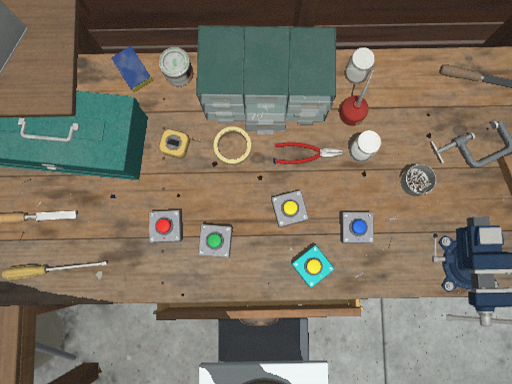

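View pics/side0.png

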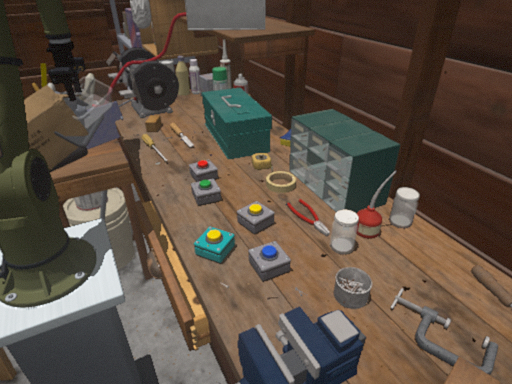

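The top view shows the red switch at (164,226), green at (214,240) and blue at (358,227). There are two yellow candidates: the grey box at (290,208) and the turquoise one at (313,266). The grey box is the yellow_switch, because the turquoise one is ruled out by the task. The arm is out of the top view.

```bash
cat > h.py <<'E'
import cv2,numpy as np
from cell import sensors, viewer, env
RNG={"red":[(0,8),(172,180)],"green":[(50,80)],"yellow":[(20,35)],"blue":[(105,125)]}
def blob(im,c,p,r=16):
    hsv=cv2.cvtColor(im,cv2.COLOR_RGB2HSV);m=np.zeros(im.shape[:2],np.uint8)
    for a,b in RNG[c]: m|=cv2.inRange(hsv,(a,140,70),(b,255,255))
    w=np.zeros_like(m);cv2.circle(w,p,r,255,-1);m&=w
    n,l,s,ce=cv2.connectedComponentsWithStats(m);i=1+np.argmax(s[1:,4]);return ce[i],s[i]
def ray(cm,uv,fish=False):
    K,E=cm["K"],cm["extrinsics"];x=(uv[0]-K[0,2])/K[0,0];y=(uv[1]-K[1,2])/K[1,1]
    if fish: t=np.hypot(x,y);d=np.array([np.sin(t)*x/t,np.sin(t)*y/t,np.cos(t)])
    else: d=np.array([x,y,1])
    R=E[:3,:3];return -R.T@E[:3,3],R.T@d
def onz(cm,uv,z,fish=False):
    o,d=ray(cm,uv,fish);return o+d*(z-o[2])/d[2]
E
python3 - <<'E'
from h import *
T=cv2.imread("pics/top0.png")[:,:,::-1].copy();S=cv2.imread("pics/side0.png")[:,:,::-1].copy()
ct,cs=viewer.camera_model("top"),viewer.camera_model("side")
print(np.round(-cs["extrinsics"][:3,:3].T@cs["extrinsics"][:3,3],3))
for c,p,q in[("red",(164,226),(202,164)),("green",(214,240),(205,184)),("yellow",(290,208),(255,210)),("blue",(358,227),(269,252))]:
    a,s=blob(T,c,p);b,s2=blob(S,c,q,12)
    o1,d1=ray(ct,a);o2,d2=ray(cs,b)
    k=np.linalg.lstsq(np.c_[d1,-d2],o2-o1,rcond=None)[0];P=o1+k[0]*d1;Q=o2+k[1]*d2
    print(c,a.round(1),s[2:],b.round(1),s2[2:],"top@.055",onz(ct,a,.055).round(4),"tri",P.round(4),"gap",np.linalg.norm(P-Q).round(4))
for n,p,z in[("jar",(366,143),.099),("turq",(313,266),.0585)]:print(n,onz(ct,p,z))
x=np.hstack([cv2.resize(T[180:300,130:400],None,fx=2.9,fy=2.9,interpolation=2)]);cv2.imwrite("pics/crop0.png",x[:,:,::-1])
E
```

```text
[ 0.167 -0.779  0.625]
red [163.  225.5] [ 15  14 162] [202.4 163.4] [10  8 64] top@.055 [0.49   0.2385 0.055 ] tri [0.4903 0.2395 0.0502] gap 0.0003
green [214.1 240. ] [ 14  13 147] [204.6 182.8] [10  7 51] top@.055 [0.4525 0.1141 0.055 ] tri [0.4525 0.1143 0.0529] gap 0.0009
yellow [289.9 207.4] [ 13  14 149] [255.1 208.4] [13 10 98] top@.055 [ 0.5288 -0.0719  0.055 ] tri [ 0.5294 -0.0722  0.0491] gap 0.0005
blue [358.7 226.6] [ 14  14 155] [268.7 251.2] [ 14  12 132] top@.055 [ 0.479  -0.2383  0.055 ] tri [ 0.4793 -0.2396  0.0491] gap 0.0011
jar [ 0.67611309 -0.2554479   0.099     ]
turq [ 0.38593864 -0.1235755   0.0585    ]
```

View pics/crop0.png

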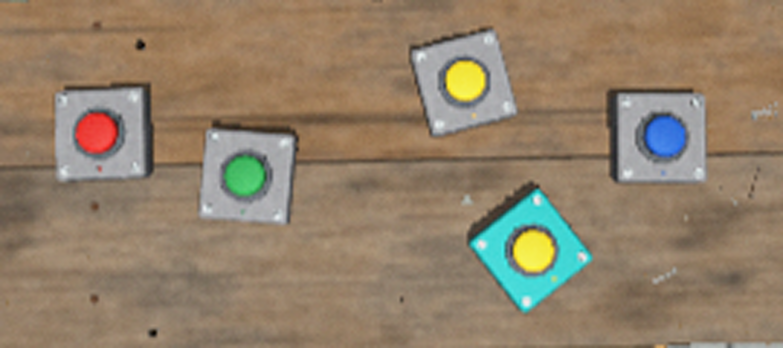

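The crop confirms the grey box with the yellow button at top-image pixel (290,207), with the turquoise lookalike below it. The two views agree to about 1 mm, and the heights come out at about 50 mm, which fits the visible buttons. I'll go above green with the fingers shut.

Emit:
carry_out(
  moves=[
    [2.36,-4.28,0,0],
    [2.36,-4.28,0,0],
    [2.36,-4.28,0,0],
    [2.36,-4.28,0,0],
    [2.36,-4.28,0,0],
    [2.36,-4.28,0,0],
    [2.36,-4.28,0,0],
    [2.36,-4.28,0,0],
    [2.36,-4.28,0,0],
    [2.36,-4.28,0,0],
    [2.36,-4.28,0,0],
    [2.36,-4.28,0,0],
  ],
  hand=0,
  force=10,
)

```text
time_s: 1.3
tool_pos: [0.449, 0.1029, 0.3967]
tool_rot: [-135.0, 89.5, -149.3]
force: [1.1, 1.2, -0.3]
grip_width: 0.0029
```

Emit:
carry_out(
  moves=[
    [0.4,1.1,-4,0],
    [0,0,-4,0],
    [0,0,-2,0],
    [0,0,0,0],
    [0,0,0,0],
  ],
)

```text
time_s: 1.8
tool_pos: [0.4559, 0.1042, 0.295]
tool_rot: [-106.6, 89.7, -121.9]
force: [-0.2, 0.8, 0.2]
grip_width: 0.0007
```

```bash
python3 - <<'E'
from h import *
o=sensors.get_obs();print(o["tool_pos"].round(4),o["force"].round(2),o["tool_rot"].round(1),o["grip_width"])
cm=viewer.camera_model("wrist");im=viewer.read_camera("wrist");cv2.imwrite("pics/w1.png",im[:,:,::-1])
np.save("w1.npy",{k:cm[k] for k in("K","extrinsics")},allow_pickle=True)
E=cm["extrinsics"];K=cm["K"];print(K)
def proj(P):
    c=E[:3,:3]@P+E[:3,3];t=np.arctan2(np.hypot(c[0],c[1]),c[2]);return np.array([K[0,2],K[1,2]])+K[0,0]*t*c[:2]/np.hypot(c[0],c[1])
p=proj(np.array([.4525,.1143,.0585]));print(p,"tip",proj(o["tool_pos"]-[0,0,.182]))
try:
  a,s=blob(im,"green",(int(p[0]),int(p[1])),60);print(a,s,onz(cm,a,.0585,True))
except Exception as e: print(e)
E
```

```text
[0.4559 0.1042 0.295 ] [-0.18  0.84  0.22] [-106.6   89.7 -121.9] 0.0006999860711563201
[[297.31863964   0.         254.01123895]
 [  0.         297.31863964 197.15701566]
 [  0.           0.           1.        ]]
[267.52959765 208.02930188] tip [256.00353636 246.72236237]
[265.66643308 204.56061668] [ 245  183   43   43 1427] [0.44943127 0.11362666 0.0585    ]
```

View pics/w1.png

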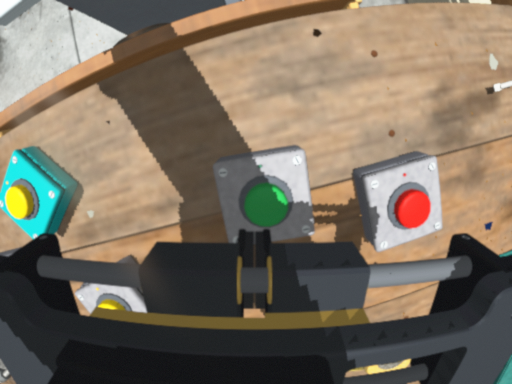

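The wrist view shows green at (266,204) just ahead of the shut tips, with red at (412,208) well clear. Its fix of (0.449, 0.114) agrees with (0.452, 0.114) to 3 mm, so I'll aim at (0.451, 0.114).

Emit:
carry_out(
  moves=[
    [-0.3,0.6,-1.5,0],
    [-0.2,0.4,-1.0,0],
    [0,0,-0.8,0],
    [0,0,0,0],
    [0,0,0,0],
  ],
)

```text
time_s: 2.35
tool_pos: [0.4529, 0.116, 0.2662]
tool_rot: [11.0, 89.7, -4.1]
force: [1.0, -0.8, -0.3]
grip_width: 0.0009
```

Emit:
carry_out(
  moves=[
    [-0.1,-0.1,-0.8,0],
    [0,0,-0.6,0],
    [0,0,-0.4,0],
    [0,0,0,0],
    [0,0,0,0],
  ],
)

```text
time_s: 2.85
tool_pos: [0.4524, 0.1144, 0.2474]
tool_rot: [14.7, 89.6, -0.5]
force: [0.2, 0.2, -0.1]
grip_width: 0.0004
```

Emit:
carry_out(
  moves=[
    [0,0,-0.3,0],
    [0,0,-0.3,0],
    [0,0,-0.2,0],
    [0,0,-0.2,0],
    [0,0,-0.2,0],
    [0,0,-0.2,0],
  ],
)

```text
time_s: 3.45
tool_pos: [0.4528, 0.1144, 0.2334]
tool_rot: [19.6, 89.6, 4.4]
force: [-1.4, -0.2, 2.4]
grip_width: 0.0006
```

Emit:
carry_out(
  moves=[
    [0,0,-0.2,0],
    [0,0,-0.2,0],
    [0,0,-0.2,0],
    [0,0,-0.15,0],
  ],
)

```text
time_s: 3.85
tool_pos: [0.4529, 0.1144, 0.2258]
tool_rot: [21.1, 89.6, 5.9]
force: [-2.8, -1.4, 7.5]
grip_width: 0.0003
```

The press reached 7.5 N with the tip at 43.8 mm, so green is fully in. I'll lift straight up and check on the way to yellow.

Emit:
carry_out(
  moves=[
    [0,0,0.5,0],
    [0,0,1.5,0],
    [0,0,4,0],
    [0,0,2,0],
    [1.5,-3.7,0,0],
    [1.5,-3.7,0,0],
    [1.5,-3.7,0,0],
    [1.5,-3.7,0,0],
    [1.5,-3.7,0,0],
    [0,0,0,0],
    [0,0,0,0],
  ],
)

```text
time_s: 4.95
tool_pos: [0.529, -0.0762, 0.3094]
tool_rot: [13.6, 89.2, -1.3]
force: [0.1, 0.6, -0.5]
grip_width: 0.0006
```

```bash
cat > look.py <<'E'
import sys
from h import *
c=sys.argv[1];P=np.array([float(sys.argv[2]),float(sys.argv[3]),.0585])
o=sensors.get_obs();print(o["tool_pos"].round(4),o["force"].round(2))
cm=viewer.camera_model("wrist");im=viewer.read_camera("wrist");cv2.imwrite(f"pics/w_{c}.png",im[:,:,::-1])
E,K=cm["extrinsics"],cm["K"];q=E[:3,:3]@P+E[:3,3];h=np.hypot(q[0],q[1])
p=np.array([K[0,2],K[1,2]])+K[0,0]*np.arctan2(h,q[2])*q[:2]/h;print("pred",p)
a,s=blob(im,c,(int(p[0]),int(p[1])),40);print(a,s,onz(cm,a,.0585,True).round(4))
E
python3 look.py yellow .529 -.072
python3 - <<'E'
from h import *
T=viewer.read_camera("top");cv2.imwrite("pics/top1.png",T[:,:,::-1])
S=viewer.read_camera("side");cv2.imwrite("pics/side1.png",cv2.resize(S[130:300,150:320],None,fx=3.4,fy=3.4)[:,:,::-1])
E
```

```text
[ 0.529  -0.0762  0.3094] [ 0.07  0.56 -0.53]
pred [258.25901983 203.59964896]
[256.16426949 200.47993944] [ 236  180   41   41 1321] [ 0.526  -0.073   0.0585]
```

View pics/w_yellow.png

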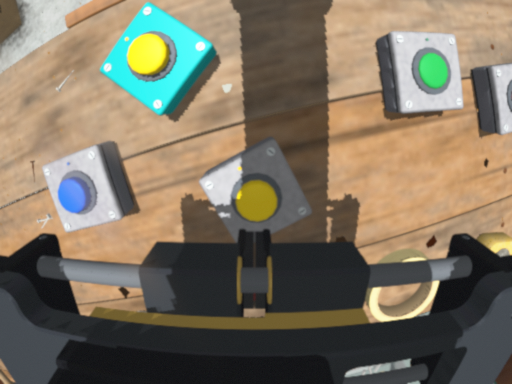

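View pics/side1.png

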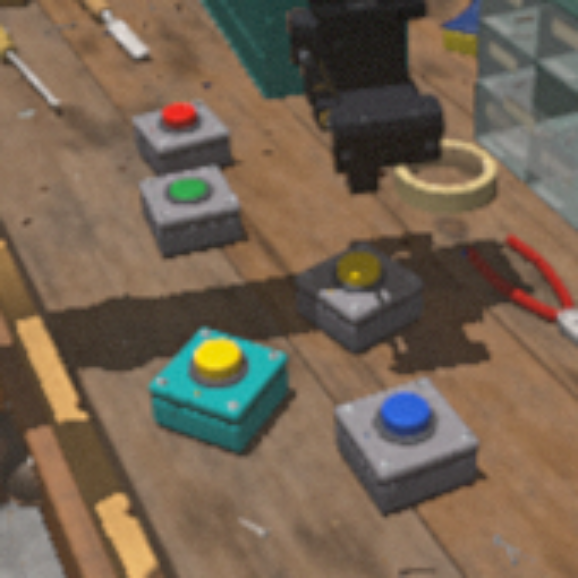

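Green now sits low in its collar in the side crop at (188,189), and its box hasn't moved. Grey yellow is at wrist pixel (256,200), with the turquoise one apart at (149,55). Aim for (0.528, -0.0725).

Emit:
carry_out(
  moves=[
    [-0.1,0.4,-2.5,0],
    [0,0,-2,0],
    [0,0,-1,0],
    [0,0,-0.6,0],
    [0,0,0,0],
    [0,0,0,0],
  ],
)

```text
time_s: 5.7
tool_pos: [0.5278, -0.064, 0.248]
tool_rot: [29.4, 89.0, 15.3]
force: [0.7, -0.0, -0.0]
grip_width: 0.0004
```

Emit:
carry_out(
  moves=[
    [-0.1,-0.5,0,0],
    [-0.1,-0.3,0,0],
    [0,0,0,0],
    [0,0,0,0],
  ],
)

```text
time_s: 6.1
tool_pos: [0.5265, -0.0733, 0.2502]
tool_rot: [27.6, 88.8, 13.5]
force: [0.6, 0.2, 0.2]
grip_width: -0.0
```

Emit:
carry_out(
  moves=[
    [0,0,-0.4,0],
    [0,0,-0.3,0],
    [0,0,-0.2,0],
    [0,0,-0.2,0],
    [0,0,-0.2,0],
    [0,0,-0.2,0],
    [0,0,-0.2,0],
  ],
)

```text
time_s: 6.8
tool_pos: [0.5269, -0.0734, 0.2326]
tool_rot: [27.8, 88.7, 13.7]
force: [-1.2, -0.4, 1.8]
grip_width: 0.0002
```

Emit:
carry_out(
  moves=[
    [0,0,-0.2,0],
    [0,0,-0.2,0],
    [0,0,-0.2,0],
  ],
)

```text
time_s: 7.1
tool_pos: [0.5269, -0.0734, 0.2265]
tool_rot: [28.6, 88.7, 14.5]
force: [-1.9, 0.4, 6.6]
grip_width: 0.0004
```

Yellow took 6.6 N with the tip at 44.5 mm, so it is in. I'll lift and go to blue.

Emit:
carry_out(
  moves=[
    [0,0,0.5,0],
    [0,0,1.5,0],
    [0,0,4,0],
    [0,0,2,0],
    [-1.2,-4.0,0,0],
    [-1.2,-4.0,0,0],
    [-1.2,-4.0,0,0],
    [-1.0,-3.8,0,0],
    [0,0,0,0],
    [0,0,0,0],
  ],
)

```text
time_s: 8.1
tool_pos: [0.4787, -0.2356, 0.3176]
tool_rot: [21.8, 88.2, 7.8]
force: [-0.5, -0.2, -0.2]
grip_width: 0.0006
```

```bash
python3 look.py blue .479 -.239
python3 - <<'E'
from h import *
print(sensors.get_obs()["tool_rot"])
S=viewer.read_camera("side");cv2.imwrite("pics/side2.png",cv2.resize(S[130:300,150:320],None,fx=3.4,fy=3.4)[:,:,::-1])
E
```

```text
[ 0.4787 -0.2356  0.3176] [-0.53 -0.16 -0.19]
pred [246.90015233 198.65535911]
[245.02857143 195.34530612] [ 226  176   39   39 1225] [ 0.4758 -0.2398  0.0585]
[20.04223744 88.25595816  6.09170541]
```

View pics/side2.png

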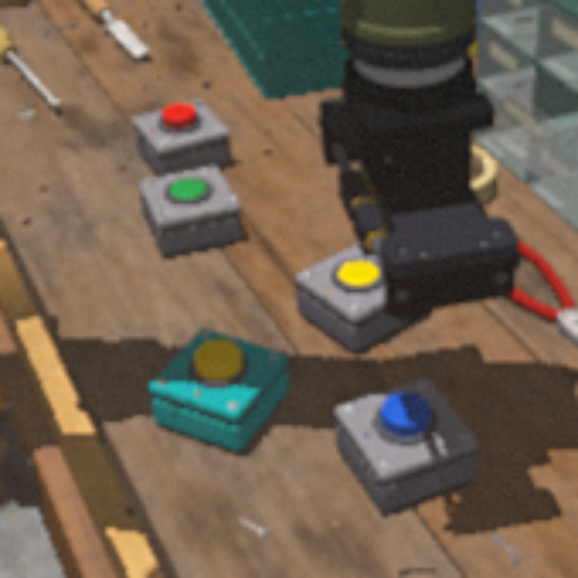

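In the side crop yellow at (359,273) is down in its collar, the boxes are in place, and blue at (406,413) is still out. With the tilt of about 1.8°, the tip stands about 5 mm ahead in x, so I aim the TCP at (0.472, -0.239).

Emit:
carry_out(
  moves=[
    [-0.4,-0.3,-2.5,0],
    [-0.3,0,-2,0],
    [0,0,-1.2,0],
    [0,0,-0.6,0],
    [0,0,0,0],
    [0,0,0,0],
  ],
)

```text
time_s: 8.8
tool_pos: [0.4758, -0.2314, 0.2539]
tool_rot: [23.6, 88.1, 10.4]
force: [0.8, -0.0, 0.7]
grip_width: 0.0006
```

Emit:
carry_out(
  moves=[
    [-0.2,-0.5,-0.2,0],
    [-0.2,-0.3,-0.2,0],
    [0,0,0,0],
    [0,0,0,0],
  ],
)

```text
time_s: 9.2
tool_pos: [0.4724, -0.2406, 0.2516]
tool_rot: [21.2, 87.9, 8.1]
force: [0.4, 0.5, 0.4]
grip_width: 0.0003
```

Emit:
carry_out(
  moves=[
    [0,0,-0.4,0],
    [0,0,-0.4,0],
    [0,0,-0.2,0],
    [0,0,-0.2,0],
    [0,0,-0.2,0],
    [0,0,-0.2,0],
    [0,0,-0.2,0],
  ],
)

```text
time_s: 9.9
tool_pos: [0.4727, -0.2408, 0.2329]
tool_rot: [21.2, 87.8, 8.1]
force: [-1.3, 0.9, 2.8]
grip_width: 0.0005
```

Emit:
carry_out(
  moves=[
    [0,0,-0.2,0],
    [0,0,-0.2,0],
    [0,0,-0.2,0],
  ],
)

```text
time_s: 10.2
tool_pos: [0.4727, -0.2409, 0.2268]
tool_rot: [21.7, 87.8, 8.5]
force: [-2.4, 0.5, 6.0]
grip_width: 0.0006
```

Blue took 6.0 N with the tip at about 44.8 mm. I'll lift clear and check.

Emit:
carry_out(
  moves=[
    [0,0,0.5,0],
    [0,0,1.5,0],
    [0,0,4,0],
    [0,0,4,0],
    [0,0,4,0],
    [1,-4,2,0],
    [1,-4,0,0],
    [1,-4,0,0],
    [0,0,0,0],
    [0,0,0,0],
    [0,0,0,0],
  ],
)

```text
time_s: 11.3
tool_pos: [0.5012, -0.3625, 0.402]
tool_rot: [17.5, 87.5, 4.6]
force: [-0.8, 0.4, -0.7]
grip_width: 0.0007
```

```bash
python3 - <<'E'
from h import *
print(sensors.get_obs()["force"].round(2))
S=viewer.read_camera("side");cv2.imwrite("pics/side3.png",cv2.resize(S[130:300,150:320],None,fx=3.4,fy=3.4)[:,:,::-1])
T=viewer.read_camera("top");ct=viewer.camera_model("top")
for c,p in[("red",(164,226)),("green",(214,240)),("yellow",(290,208)),("blue",(358,227))]:
    try:a,s=blob(T,c,p);print(c,a.round(1),onz(ct,a,.055 if c=="red" else .048).round(4))
    except Exception:print(c,"hidden")
E
```

```text
[-0.79  0.42 -0.68]
red [163.  225.4] [0.4901 0.2385 0.055 ]
green [214.2 240.2] [0.4523 0.1145 0.048 ]
yellow [289.7 207.6] [ 0.5291 -0.0718  0.048 ]
blue [358.1 226.8] [ 0.4789 -0.2383  0.048 ]
```

View pics/side3.png

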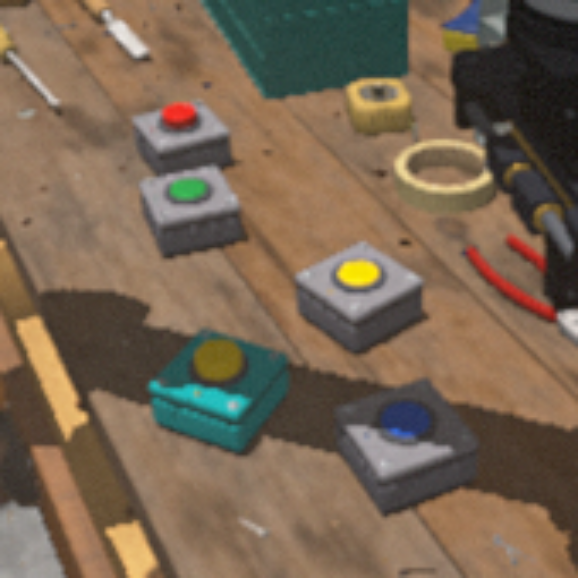

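The picture shows green (188,189), yellow (359,273) and blue (406,421) all down in their collars. Red (180,116) is still out, and nothing has shifted.

```bash
python3 -c "
from cell import env
print(env.sign_off())"
```

```text
the job is handed in; nothing more can be done
None
```

I pressed green, then yellow (the grey box, not the turquoise one), then blue, straight down with the fingers shut. The wrist force was 7.5, 6.6 and 6.0 N at the bottom of each press. I handed the job in at about 11 s on the robot's clock.

- **Buttons:** the last side picture shows all three down in their collars and red still out.
- **Positions:** in the top view all four buttons are within 1 mm of where they started. The tape roll, tape rule and the visible part of the pliers look undisturbed in the side crop. The jar was outside that crop and I did not check it separately; the arm never worked near it.
- **Arm:** it ended well clear of the bench, touching nothing, with a force reading under 1 N.
- **Disagreements:** the wrist camera placed each button about 3 mm off the top view in x, so I aimed between the two. The tool tilted by up to about 2° as it went, which I allowed for on yellow and blue. Neither mattered on a 35 mm button.

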